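# Frank the letter: carriage home, then the bar key

### The arm

A 6-joint arm with a two-finger parallel gripper is mounted at the origin on the work surface. World frame = base frame: x ahead of the robot, y to its left, z up, the work surface at z = 0. Lengths are in m, angles in rad, forces in N, time in s.
With the tool pointing down it reaches from about 0.3 to 0.875 m from the base axis. Payload 6.4 kg.
Tool frame: the origin (TCP) lies on the mounting face of the last link; the fingertips stand 173 mm ahead of it and the grasp point (between the pads) lies 155 mm ahead of it (ctrl.tip_reach is the distance from the TCP to the fingertips, in m); z points along the fingers, y is the line along which they close (so a half turn about z gives the same grasp; the last joint's range is limited). The gripper opens to 85 mm and grips with 20 to 120 N. Pads are 22 mm wide; open, the fingers measure 114 mm over their backs; the gripper's body (76 mm by 85 mm) begins 54 mm behind the grasp point. The pads swing forward as they close: fully open they stand 13 mm farther back than shut.
Start: joints at [-1.548, 0.181, 1.607, -0, 1.354, -0.206], TCP at [0.13, -0.56, 0.405] pointing down, gripper open.
Joint ranges: [-2.99, 2.99], [-0.89, 2.07], [0.3, 2.58], [-1.14, 4.28], [0, 2.63], [-3.12, 3.12]. Speed limits (rad/s): [2.57, 2.57, 3.01, 3.14, 3.14, 3.14].

### API

Orientations are given as a unit quaternion [w, x, y, z].
In Python, from bench import ctrl gives the robot as it stands.
- The arm moves only by the shell command python3 -m pendant 'ROWS'. ROWS is JSON, a list that holds one entry, the list of rows, each a list of 7 numbers: the opening, from 0 (shut) to 1 (fully open), then the shift along the tool's x, y, z in mm, then the turn, a rotation vector about the tool's x, y, z in rad. A call has 1 to 5 rows; each row is the pose to reach, as a shift and turn from the pose commanded when the call began, along the tool's axes at that moment; what a row does not reach only later rows make up. A row lasts 1/12 s, in which the tool goes at most 41.7 mm and 7.16 degrees, less where a joint would pass 70% of its speed; a pose out of reach is approached as far as the arm can. A call with a gripper value outside its range is refused whole. The fingers move at their own pace and stop on an object; the grip force is fixed at half the most. Time passes only in rows, so rows that repeat a pose let the fingers close. It gives the time, the measured TCP pose, the force, the opening and the grip force at its end, in the units of the state.
- ctrl.get_obs(): the state, without advancing time (a new reading comes with each control period).
- ctrl.camera(name): name is "scene" or "top" or "wrist"; returns the picture (480x640x3 uint8, red, green, blue); there is no depth.
- ctrl.camera_params(name): a dict with "mtx" (3x3 intrinsics, pixels), "distortion" ([k1, k2, p1, p2, k3] as OpenCV has them; the pictures are not rectified), "world_from_camera" (4x4, takes a point from camera to world coordinates); the wrist camera has in their place "tool_from_camera" (4x4, takes a point from camera to tool coordinates, whose origin is the TCP and whose axes are the flange's). Camera axes: x right, y down, z forward; pixel columns grow to the right and rows downward; lengths in m; the calibration is good to about 2 mm. A picture is of the moment at which its call begins: read the wrist's pose just before it. camera_params takes no time and is no camera call.
- ctrl.hand_in(): hands the job in; it is judged then, once.
Trained networks look in the newest picture that a camera, given by its name, has taken for a name from the list of things; names that differ only in an ending like _2 or _b are one class to them, and where a whole thing is asked for, a point or a joint stands for the part that bears it (a point fixed in the world has none). Each returns a list of dicts, best first, with "confidence" (0 to 1); they miss things now and then, are a little off and sometimes report something else, mostly with a low value. They report only what shows in the picture. A call takes as long as a camera call.
- ctrl.boxes_of(camera, name): "point" ([column, row] as shares, 0 to 1, of the picture: columns of its width, rows of its height, amid what is visible of it).
The state is a dict: "time_s": time; "q": joint angles; "dq": joint speeds; "joint_efforts": joint torques, N m; "eef_pos": TCP position; "eef_rot": TCP orientation; "wrist_force": force on the tool from outside, world axes, zero at the start; "torque": the same for the moment, N m; "opening": opening from 0.0 (shut) to 1.0 (fully open); "grasp_force": force on a finger pad.
Only numpy, scipy, OpenCV 4.12 (cv2) and the standard library are available. Lean on these libraries where they do the work, as an engineer would, in place of code of your own. Each camera call takes 0.05 s, during which the arm holds its last target. There are 200 camera calls.

### The job

Frank the letter: with the fingertips gently push the letter carriage fully home under the head of the franking machine, and only then press the long bar-shaped key fully down and let it spring back up. Do not press the square or the round key, and leave the wooden stamp, the glue pot and the envelope box where they stand. Finish with the hand withdrawn and the carriage still home.

Things in the scene. Friction and masses are not known exactly. Their poses are not given: they have to be found in the camera images.
- franker: Light grey franking machine, fixed; place and yaw vary. Origin on the table, z up; in mm: base x +-90, y -215 to 185, 30 high. Head over y -215 to -5, 94 high, with three keys on top in a row along y (at x -30, y -174, -112, -50, order varies). y -5 to 185 is an open deck 30 high (rails 37 high at x +-69) on which the letter carriage slides into the head's slot.
- carriage (a joint): Slide of the letter carriage in m: 0 = fully out, 0.080 = fully home against its stop; grows as it moves along the machine's -y axis, into the head. Starts 0 to 0.035. About 2 N of friction, stays where it is left.
- carriage_end (a point): Centre of the carriage's outer end face, the face to push: it looks along the machine's +y, away from the head, and moves with the carriage. Carriage: grey block 126 mm (x) by 170 (y) by 30 thick, white envelope on top. End face 126 wide, from 32 to 62 mm above the table (deck at 30). When home this point is at y = +90 mm of the machine, 95 mm from the head. Axes as the machine's.
- bar_key_top (a point): The long bar key, the one to press: cap 52 mm (along the machine's x) by 18 mm (y). All three keys are of the same off-white plastic; only the shape differs. Each sits on a black bezel 64 x 44 mm on the machine's head. This point: centre of the cap's top face, 110 mm above the table, 10 mm above the bezel; sinks with the key. Axes as the machine's.
- bar_key_base: Bezel under the bar key, with the key it carries. Origin at the centre of its underside, on top of the head, 94 mm above the table and 16 mm below the key top; axes parallel to the machine's.
- bar_key (a joint): Travel of the bar key in m: 0 = up, 0.006 = fully down (positive is straight down). Spring return; it starts to move at 1.5 N and is fully down at 5 N.
- square_key_top (a point): The square key, to be left alone: cap 26 x 26 mm. All three keys are of the same off-white plastic; only the shape differs. Each sits on a black bezel 64 x 44 mm on the machine's head. This point: centre of the cap's top face, 110 mm above the table, 10 mm above the bezel; sinks with the key. Axes as the machine's.
- square_key (a joint): Travel of the square key in m: 0 = up, 0.006 = fully down (positive is straight down). Spring return; it starts to move at 1.5 N and is fully down at 5 N.
- round_key_top (a point): The round key, to be left alone: cap 28 mm in diameter. All three keys are of the same off-white plastic; only the shape differs. Each sits on a black bezel 64 x 44 mm on the machine's head. This point: centre of the cap's top face, 110 mm above the table, 10 mm above the bezel; sinks with the key. Axes as the machine's.
- round_key (a joint): Travel of the round key in m: 0 = up, 0.006 = fully down (positive is straight down). Spring return; it starts to move at 1.5 N and is fully down at 5 N.
- wood_stamp: Loose wooden hand stamp with a waisted handle, 38 mm in diameter, 70 mm tall, standing on the table before the machine (its -x side). Origin at the centre of its underside. Leave it alone.
- glue_pot: Loose glue pot (jar with lid), 44 mm in diameter, 65 mm tall, standing on the table before the machine (its -x side). Origin at the centre of its underside. Leave it alone.
- envelope_box: Loose open white box of envelopes, 150 x 110 mm, 77 mm tall with its envelopes, standing on the table beyond the deck end of the machine (its +y side). Origin at the centre of its underside. Leave it alone.

How it is judged:
On the way, in this order (a step that is already met when the one before it is completed fails the run):
1. the letter carriage is pushed home (within 4 mm of its stop) (value of joint carriage above 0.076 m), for 0.2 s.
2. the bar key is pressed down (at least 4.5 of its 6 mm) with the carriage home (value of joint bar_key above 0.0045 m and value of joint carriage above 0.076 m), for 0.05 s.
3. the bar key is let back up (within 1 mm) (value of joint bar_key below 0.001 m), for 0.2 s.
At the end, for the whole second after the job is handed in: The carriage is home (within 4 mm of its stop), all three keys are up (within 1 mm), and the stamp, glue pot and envelope box are at rest within 15 mm of where they began (value of joint carriage above 0.076 m and value of joint each of bar_key, square_key, round_key below 0.001 m and distance of each of wood_stamp, glue_pot, envelope_box from where it was at the start of the episode below 0.015 m and linear speed of each of wood_stamp, glue_pot, envelope_box below 0.02 m/s); the robot touches nothing.
It fails at once if the bar key is pressed (over 2 mm) while the carriage is more than 4 mm from home (value of joint bar_key above 0.002 m and value of joint carriage below 0.076 m).
It fails at once if the square or the round key is pressed (over 1.5 mm) (value of joint any of square_key, round_key above 0.0015 m).
It fails at once if the stamp, glue pot or envelope box is moved or lifted (over 15 mm) (distance of any of wood_stamp, glue_pot, envelope_box from where it was at the start of the episode above 0.015 m).
It fails at once if the machine, its carriage or the bar key is struck or pushed harder than 40 N (contact force between franker and the arm above 40 N or contact force between any of franker, bar_key_base and the fingers above 40 N).
It also fails if it takes over 45 s, if anything falls off the work surface, if the arm or the gripper's body presses on something with over 40 N, if the wrist force passes 120 N, or if a joint passes its speed limit or range.

## Working session

There is one attempt and no reset: what is moved stays moved. The work goes in short steps, Python scripts to look and compute and a shell command to move; the robot and the scene stay as the last step left them, time stands still between calls to the robot, and variables do not carry over. Pictures are saved under pics/ and viewed, at most 10 in all, crops included, and the job is handed in when it is done.

```bash
mkdir -p pics; ls
python3 - <<'E'
from bench import ctrl
import cv2
for c in ("top","scene"):
    im=ctrl.camera(c); cv2.imwrite(f"pics/{c}0.png",im[:,:,::-1])
    for n in ("franker","carriage_end","bar_key_top","square_key_top","round_key_top","wood_stamp","glue_pot","envelope_box"):
        print(c,n,[([round(d["point"][0]*640,1),round(d["point"][1]*480,1)],round(d["confidence"],2)) for d in ctrl.boxes_of(c,n)[:2]])
o=ctrl.get_obs(); print(o["time_s"],o["eef_pos"],o["eef_rot"])
E
```

```text
pics
top franker [([348.6, 240.8], 0.69)]
top carriage_end [([312.0, 232.2], 0.76)]
top bar_key_top [([429.1, 284.3], 0.78), ([313.9, 230.5], 0.69)]
top square_key_top [([398.9, 272.7], 0.76)]
top round_key_top []
top wood_stamp [([373.6, 337.9], 0.54), ([400.0, 273.6], 0.16)]
top glue_pot [([281.6, 326.7], 0.65)]
top envelope_box [([172.2, 186.4], 0.58)]
scene franker [([287.3, 286.8], 0.78), ([337.2, 253.5], 0.28)]
scene carriage_end [([334.9, 256.8], 0.78)]
scene bar_key_top [([204.5, 291.8], 0.7)]
scene square_key_top [([236.4, 270.0], 0.72), ([275.3, 198.6], 0.22)]
scene round_key_top [([266.5, 256.1], 0.5)]
scene wood_stamp [([209.0, 251.3], 0.73)]
scene glue_pot []
scene envelope_box [([438.5, 195.6], 0.89)]
0.9 [ 0.13044478 -0.56001804  0.40469603] [1.25909433e-06 9.93461930e-01 1.14163891e-01 1.84915645e-05]
```

View pics/top0.png

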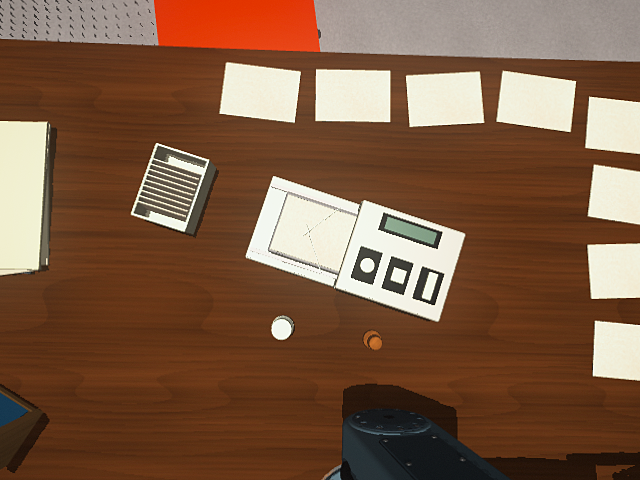

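View pics/scene0.png

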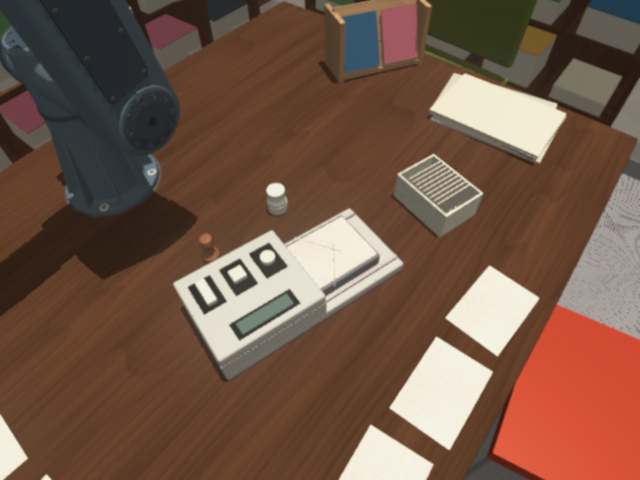

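The top picture shows the bar key at about (430,286), the square key at (399,274) and the round key at (367,265). The head is to the right, the deck to the left, the box at (175,188), the glue pot at (282,327) and the stamp at (373,340). The scene view agrees. Next I fit the machine pose from both views.

```bash
cat > h.py <<'E'
import numpy as np, cv2
from bench import ctrl
P={c:ctrl.camera_params(c) for c in("top","scene")}
def proj(c,X):
    p=P[c];T=np.linalg.inv(np.array(p["world_from_camera"]))
    return cv2.projectPoints(np.atleast_2d(X).astype(float),cv2.Rodrigues(T[:3,:3])[0],T[:3,3],np.array(p["mtx"]),np.array(p["distortion"]))[0][:,0]
def ray(c,uv,z):
    p=P[c];W=np.array(p["world_from_camera"])
    n=cv2.undistortPoints(np.array([[uv]],float),np.array(p["mtx"]),np.array(p["distortion"]))[0,0]
    d=W[:3,:3]@[*n,1];o=W[:3,3];return o+d*(z-o[2])/d[2]
def m2w(m,X):
    X=np.atleast_2d(X)/1000.;c,s=np.cos(m[2]),np.sin(m[2])
    return X@np.array([[c,s,0],[-s,c,0],[0,0,1]])+[m[0],m[1],0]
E
python3 - <<'E'
from h import *
from scipy.optimize import least_squares
obs={"top":[((439,321),(-90,-215,94)),((465,234),(90,-215,94)),((336,290),(-90,-5,94)),((363,200),(90,-5,94)),((273,178),(90,185,30)),((247,259),(-90,185,30)),
 ((430,286),(-30,-174,110)),((399,273.5),(-30,-112,110)),((367,265.5),(-30,-50,110))],
"scene":[((403,265),(90,185,30)),((350,211),(-90,185,30)),((275,234),(-90,-5,94)),((326,299),(90,-5,94)),((175,287),(-90,-215,94)),((228,378),(90,-215,0)),
 ((204.5,291.5),(-30,-174,110)),((236.4,271),(-30,-112,110)),((266.5,256.5),(-30,-50,110))]}
for cams in (("top",),("scene",),("top","scene")):
    f=lambda m:np.concatenate([(proj(c,m2w(m,[b for a,b in obs[c]]))-[a for a,b in obs[c]]).ravel() for c in cams])
    x0=ray("top",(352,240),.05)
    s=min((least_squares(f,[x0[0],x0[1],y],loss="soft_l1") for y in(-2,-.5,.5,2)),key=lambda s:s.cost)
    print(cams,s.x.round(4),np.abs(f(s.x)).max().round(1))
m=s.x; np.save("m.npy",m); print(f(m).reshape(-1,2).round(1).tolist())
for n,uv,z in(("stamp",(373,338),.07),("glue",(282,326),.065),("box",(176,186),.075)): print(n,ray("top",uv,z).round(3))
for c in (0,35): print("end c",c,m2w(m,[[-63,170-c,62],[63,170-c,62]]).round(3).tolist(),proj("top",m2w(m,[[-63,170-c,62],[63,170-c,62]])).round(),proj("scene",m2w(m,[[-63,170-c,62],[63,170-c,62]])).round())
a=cv2.imread("pics/top0.png")[160:300,230:380]; b=cv2.imread("pics/scene0.png")[195:310,270:415]
a=cv2.resize(a,(400,373),interpolation=3); b=cv2.resize(b,(400,373),interpolation=3)
cv2.imwrite("pics/crop.png",np.hstack([a,b]))
E
```

```text
('top',) [ 0.5506  0.0537 -0.285 ] 2.9
('scene',) [ 0.5547  0.0519 -0.3053] 5.9
('top', 'scene') [ 0.5523  0.0532 -0.2946] 5.3
[[0.5, 1.7], [1.8, -0.9], [-1.5, -2.1], [0.5, -1.1], [-0.2, -3.2], [-2.7, -1.5], [0.4, -0.0], [0.0, 2.1], [0.7, -0.3], [1.0, -1.7], [-1.0, -3.7], [-3.5, -4.8], [-0.1, -3.1], [-4.0, -3.7], [0.2, 5.3], [0.1, -0.3], [-0.0, 2.4], [0.1, 0.0]]
stamp [ 0.369 -0.004  0.07 ]
glue [0.388 0.174 0.065]
box [0.655 0.388 0.075]
end c 0 [[0.541, 0.234, 0.062], [0.662, 0.198, 0.062]] [[254. 246.]
 [274. 187.]] [[352. 208.]
 [391. 248.]]
end c 35 [[0.531, 0.201, 0.062], [0.652, 0.164, 0.062]] [[271. 252.]
 [291. 192.]] [[338. 216.]
 [377. 257.]]
```

View pics/crop.png

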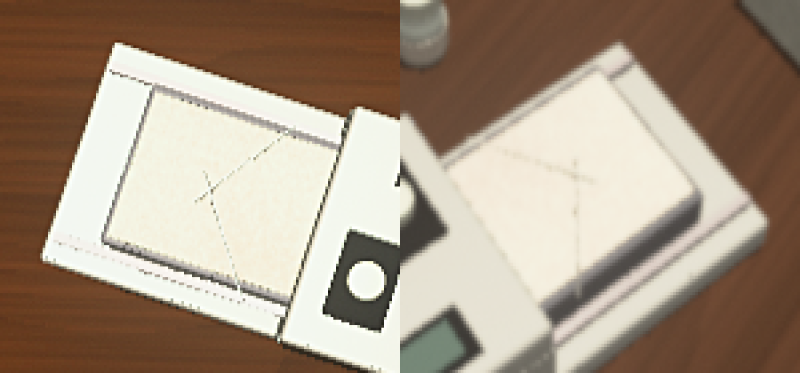

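The carriage's end edge runs from about (269,250) to (287,194) in the top picture, so the slide stands at about 0.029. I'll shut the fingers, turn them across the machine, and go above the deck.

```bash
cat >> h.py <<'E'
from scipy.spatial.transform import Rotation as R
def go(x,y,z):
    "tool-frame shift (mm), turn (rad) to bring the fingertips to machine point x,y,z (mm), tool y along machine x"
    m=np.load("m.npy");o=ctrl.get_obs();q=np.array(o["eef_rot"]);R0=R.from_quat(q[[1,2,3,0]])
    my=np.array([-np.sin(m[2]),np.cos(m[2]),0]);mx=np.array([np.cos(m[2]),np.sin(m[2]),0])
    R1=R.from_matrix(np.c_[my,mx,[0,0,-1]])
    t=m2w(m,[x,y,z])[0]+[0,0,ctrl.tip_reach]
    print(round(o["time_s"],2),"shift",(R0.inv().apply(t-o["eef_pos"])*1000).round(1),"turn",(R0.inv()*R1).as_rotvec().round(3),"F",np.round(o["wrist_force"],1),"open",round(o["opening"],2))
def tip():
    m=np.load("m.npy");o=ctrl.get_obs();q=np.array(o["eef_rot"])
    t=np.array(o["eef_pos"])+R.from_quat(q[[1,2,3,0]]).apply([0,0,ctrl.tip_reach])
    c,s=np.cos(m[2]),np.sin(m[2]);d=t[:2]-m[:2]
    print("tip machine mm",np.round([1e3*(c*d[0]+s*d[1]),1e3*(-s*d[0]+c*d[1]),1e3*t[2]],1))
E
python3 -c "
from h import *
print(ctrl.tip_reach);go(0,185,200)"
```

```text
0.1734
0.9 shift [ 642.4 -661.8   31.3] turn [ 0.    -0.    -1.047] F [-0.6 -0.9 -0.3] open 1.0
```

```bash
python3 -m pendant '[[[0,20,-20,0,0,0,-0.1],[0,47,-48,0,0,0,-0.2],[0,74,-76,0,0,0,-0.3],[0,101,-104,0,0,0,-0.4],[0,128,-132,0,0,0,-0.5]]]'; python3 -c "
from h import *
go(0,185,200)"
```

```text
time_s: 1.32
eef_pos: [0.2256, -0.4009, 0.4046]
eef_rot: [0.0, 0.934, 0.358, 0.0]
wrist_force: [1.0, -0.0, 0.8]
opening: 0.3
grasp_force: 0.0
1.32 shift [ 705.  -214.6   31.3] turn [ 0.    -0.    -0.543] F [ 1.  -0.   0.8] open 0.3
```

```bash
python3 -m pendant '[[[0,38,-12,0,0,0,-0.1],[0,76,-23,0,0,0,-0.2],[0,114,-35,0,0,0,-0.3],[0,152,-46,0,0,0,-0.4],[0,190,-58,0,0,0,-0.54]]]'; python3 -c "
from h import *
go(0,185,200)"
```

```text
time_s: 1.73
eef_pos: [0.3288, -0.2309, 0.405]
eef_rot: [0.001, 0.809, 0.588, 0.0]
wrist_force: [1.4, -0.7, -0.4]
opening: -0.002
grasp_force: 0.0
1.73 shift [524.1 121.9  31.5] turn [ 0.001  0.001 -0.018] F [ 1.4 -0.7 -0.4] open -0.0
```

```bash
python3 -m pendant '[[[0,38,9,0,0,0,0],[0,76,18,0,0,0,0],[0,114,27,0,0,0,0],[0,152,35,0,0,0,0],[0,190,44,0,0,0,0]]]'; python3 -c "
from h import *
go(0,185,200)"
```

```text
time_s: 2.15
eef_pos: [0.4298, -0.0638, 0.4051]
eef_rot: [0.001, 0.81, 0.587, 0.0]
wrist_force: [1.0, -1.8, -0.5]
opening: 0.003
grasp_force: 0.0
2.15 shift [334.3  75.8  31.7] turn [ 0.001  0.    -0.022] F [ 1.  -1.8 -0.5] open 0.0
```

```bash
python3 -m pendant '[[[0,38,9,0,0,0,0],[0,76,18,0,0,0,0],[0,114,27,0,0,0,0],[0,152,35,0,0,0,0],[0,190,44,0,0,0,0]]]'; python3 -c "
from h import *
go(0,185,200)"
```

```text
time_s: 2.57
eef_pos: [0.5309, 0.1032, 0.4048]
eef_rot: [0.0, 0.81, 0.587, 0.0]
wrist_force: [0.5, -0.0, -0.3]
opening: -0.001
grasp_force: 0.0
2.57 shift [144.2  31.8  31.4] turn [ 0.    -0.    -0.022] F [ 0.5 -0.  -0.3] open -0.0
```

Run:
```python
from h import *
import json
o=ctrl.get_obs(); im=ctrl.camera("wrist"); cv2.imwrite("pics/w1.png",im[:,:,::-1])
json.dump([list(map(float,o["eef_pos"])),list(map(float,o["eef_rot"]))],open("w1.json","w"))
p=ctrl.camera_params("wrist");print(np.round(p["tool_from_camera"],3).tolist())
for n in ("carriage_end","bar_key_top","square_key_top","round_key_top"):
    print(n,[([round(d["point"][0]*640,1),round(d["point"][1]*480,1)],round(d["confidence"],2)) for d in ctrl.boxes_of("wrist",n)[:2]])
```

```text
[[0.0, -0.946, -0.324, 0.083], [1.0, 0.0, 0.001, -0.0], [-0.001, -0.324, 0.946, 0.031], [0.0, 0.0, 0.0, 1.0]]
carriage_end [([353.4, 179.1], 0.73)]
bar_key_top []
square_key_top [([315.4, 400.4], 0.67), ([313.0, 430.6], 0.2)]
round_key_top [([317.4, 423.1], 0.74)]
```

View pics/w1.png

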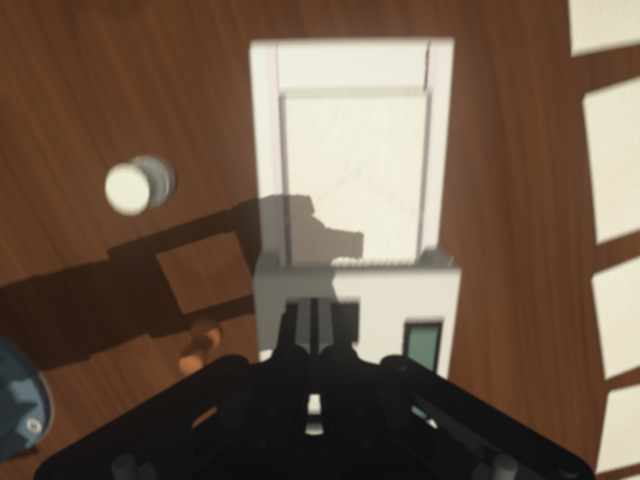

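The wrist view shows the deck end at (251,40)–(454,38), the head's front edge at (256,270)–(461,268) and the carriage's end edge at (281,94)–(429,91). I refine the pose with these.

Run:
```python
from h import *
import json
from scipy.optimize import least_squares
pos,q=json.load(open("w1.json"));T=np.eye(4);T[:3,:3]=R.from_quat(np.array(q)[[1,2,3,0]]).as_matrix();T[:3,3]=pos
p=dict(ctrl.camera_params("wrist"));p["world_from_camera"]=T@np.array(p["tool_from_camera"]);P["wrist"]=p
W=[((251,40),(-90,185,30)),((454,38),(90,185,30)),((256,270),(-90,-5,94)),((461,268),(90,-5,94))]
K=[((430,286),(-30,-174,110)),((399,273.5),(-30,-112,110)),((367,265.5),(-30,-50,110)),((439,321),(-90,-215,94)),((465,234),(90,-215,94))]
r=lambda m,c,L:(proj(c,m2w(m,[b for a,b in L]))-[a for a,b in L]).ravel()
m0=np.load("m.npy")
for f in (lambda m:r(m,"wrist",W),lambda m:np.r_[r(m,"wrist",W),r(m,"top",K)]):
    s=least_squares(f,m0); print(s.x.round(4),f(s.x).round(1))
m=s.x;np.save("m.npy",m)
e=np.array([ray("wrist",u,.062) for u in((281,94),(429,91))])[:,:2]-m[:2]
print("end y",1e3*(e@[-np.sin(m[2]),np.cos(m[2])]))
go(0,178,200)
```

```text
[ 0.5566  0.0597 -0.2979] [-2.2 -1.   3.3 -1.3 -4.1  2.9  3.2  0.9]
[ 0.556   0.0586 -0.2988] [-2.2  0.4  3.1  0.3 -4.3  4.1  2.7  2.3 -2.6 -1.7 -3.   0.2 -2.3 -2.3
 -2.7  0.1 -0.9 -2.4]
end y [138.48359499 139.42356905]
2.82 shift [145.7  34.8  30.8] turn [-0.001  0.001 -0.017] F [ 0.1 -0.6  0.4] open -0.0
```

```bash
python3 -m pendant '[[[0,36,9,8,0,0,-0.01],[0,72,18,16,0,0,-0.02],[0,108,26,24,0,0,-0.02],[0,140,34,31,0,0,-0.02],[0,146,35,31,0,0,-0.02]]]' && python3 -m pendant '[[[0,0,0,30,0,0,0],[0,0,0,62,0,0,0],[0,0,0,94,0,0,0],[0,0,0,120,0,0,0],[0,0,0,130,0,0,0]]]'
python3 - <<'E'
from h import *
tip();go(0,178,46)
im=ctrl.camera("wrist"); cv2.imwrite("pics/w2.png",im[:,:,::-1])
E
```

```text
time_s: 3.23
eef_pos: [0.61, 0.2304, 0.3718]
eef_rot: [-0.001, 0.804, 0.595, -0.0]
wrist_force: [-0.5, -0.5, -0.1]
opening: -0.002
grasp_force: 0.0
time_s: 3.65
eef_pos: [0.6073, 0.2265, 0.2395]
eef_rot: [-0.001, 0.805, 0.594, -0.003]
wrist_force: [-0.8, -1.1, -0.5]
opening: -0.002
grasp_force: 0.0
tip machine mm [ -1.4 175.   66.1]
3.65 shift [ 2.5  0.5 20.1] turn [-0.006  0.004 -0.   ] F [-0.8 -1.1 -0.5] open -0.0
```

View pics/w2.png

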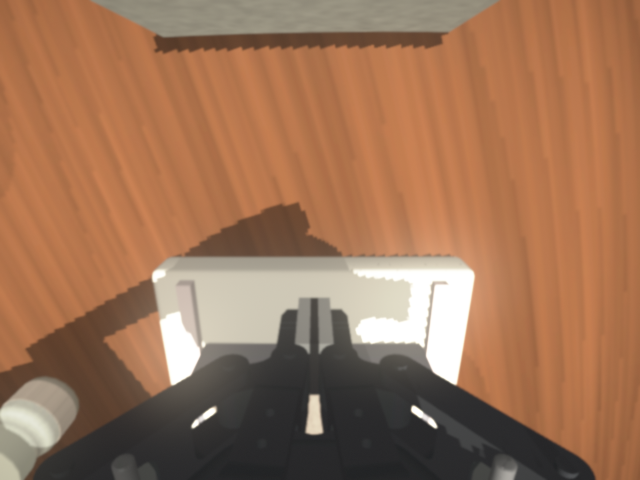

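The fingers are centred over the deck, with the carriage's end face behind them at row 345. I go down, then push along tool −x.

```bash
python3 -m pendant '[[[0,2,0,10,0,0,0],[0,2,0,20,0,0,0],[0,-5,0,20,0,0,0],[0,-11,0,20,0,0,0],[0,-17,0,20,0,0,0]]]'; python3 -m pendant '[[[0,-4,0,0,0,0,0],[0,-8,0,0,0,0,0],[0,-12,0,0,0,0,0],[0,-16,0,0,0,0,0],[0,-20,0,0,0,0,0]]]'; python3 -c "
from h import *
tip()"
```

```text
time_s: 4.12
eef_pos: [0.6043, 0.2119, 0.2248]
eef_rot: [0.0, 0.804, 0.595, 0.001]
wrist_force: [-0.1, -0.9, -0.6]
opening: -0.001
grasp_force: 0.0
time_s: 4.53
eef_pos: [0.5985, 0.1934, 0.2243]
eef_rot: [0.0, 0.804, 0.595, 0.001]
wrist_force: [0.7, 1.7, 1.3]
opening: -0.002
grasp_force: 1.1
tip machine mm [  1.1 141.5  50.9]
```

```bash
python3 -m pendant '[[[0,-4,0,1,0,0,0],[0,-8,0,2,0,0,0],[0,-12,0,2,0,0,0],[0,-16,0,2,0,0,0],[0,-20,0,2,0,0,0]]]'; python3 -m pendant '[[[0,-3,0,0,0,0,0],[0,-6,0,0,0,0,0],[0,-8,0,0,0,0,0],[0,-10,0,0,0,0,0],[0,-12,0,0,0,0,0]]]'; python3 -c "
from h import *
tip()"
```

```text
time_s: 4.95
eef_pos: [0.5924, 0.1739, 0.2217]
eef_rot: [0.0, 0.804, 0.595, 0.0]
wrist_force: [1.6, 1.7, 0.9]
opening: -0.001
grasp_force: 1.1
time_s: 5.37
eef_pos: [0.5889, 0.1626, 0.2217]
eef_rot: [0.0, 0.804, 0.595, 0.0]
wrist_force: [2.1, 0.7, 0.3]
opening: -0.0
grasp_force: 1.1
tip machine mm [  0.8 109.1  48.3]
```

Now 1.5 mm rows, until the force rises at the stop.

```bash
python3 -m pendant '[[[0,-1.5,0,0,0,0,0],[0,-3,0,0,0,0,0],[0,-4,0,0,0,0,0],[0,-5,0,0,0,0,0],[0,-6,0,0,0,0,0]]]'; python3 -c "
from h import *
tip()"
```

```text
time_s: 5.78
eef_pos: [0.5871, 0.157, 0.2217]
eef_rot: [0.0, 0.804, 0.595, 0.0]
wrist_force: [2.7, 1.2, -1.1]
opening: 0.004
grasp_force: 1.0
tip machine mm [  0.8 103.2  48.3]
```

```bash
python3 -m pendant '[[[0,-1,0,0,0,0,0],[0,-2,0,0,0,0,0],[0,-2,0,0,0,0,0]]]'; python3 -m pendant '[[[0,-1,0,0,0,0,0],[0,-2,0,0,0,0,0],[0,-2,0,0,0,0,0]]]';  python3 -c "
from h import *
tip()"
```

```text
time_s: 6.03
eef_pos: [0.5864, 0.155, 0.2216]
eef_rot: [-0.0, 0.804, 0.595, -0.0]
wrist_force: [1.9, 0.9, 0.3]
opening: 0.003
grasp_force: 0.6
time_s: 6.28
eef_pos: [0.5859, 0.1532, 0.2217]
eef_rot: [-0.0, 0.804, 0.595, -0.0]
wrist_force: [1.1, 1.4, 0.3]
opening: -0.0
grasp_force: 0.7
tip machine mm [ 0.7 99.1 48.3]
```

```bash
for i in 1; do python3 -m pendant '[[[0,-1,0,0,0,0,0],[0,-1.5,0,0,0,0,0],[0,-1.5,0,0,0,0,0]]]'; python3 -m pendant '[[[0,-1,0,0,0,0,0],[0,-1.5,0,0,0,0,0],[0,-1.5,0,0,0,0,0]]]'; done | grep -E "force|eef_pos"
```

```text
eef_pos: [0.5854, 0.1517, 0.2217]
wrist_force: [0.1, 0.4, -0.5]
grasp_force: 0.7
eef_pos: [0.585, 0.1503, 0.2216]
wrist_force: [0.6, 0.8, -0.6]
grasp_force: 0.8
```

```bash
python3 -m pendant '[[[0,-1,0,0,0,0,0],[0,-2,0,0,0,0,0],[0,-2,0,0,0,0,0]]]'|grep -E "force|eef_pos"; python3 -m pendant '[[[0,-1,0,0,0,0,0],[0,-2,0,0,0,0,0],[0,-2,0,0,0,0,0]]]' | grep -E "force|eef_pos"
python3 - <<'E'
from h import *
tip()
im=ctrl.camera("wrist");ctrl.camera("scene"); s=ctrl.camera("scene")[:,:,::-1]
cv2.imwrite("pics/c3.png",np.hstack([cv2.resize(im[:,:,::-1],(400,300)),cv2.resize(s[180:320,250:436],(400,300))]))
E
```

```text
eef_pos: [0.5847, 0.1497, 0.2217]
wrist_force: [3.7, 9.0, -2.2]
grasp_force: 4.9
eef_pos: [0.5843, 0.1491, 0.2218]
wrist_force: [6.8, 16.3, -5.6]
grasp_force: 8.8
tip machine mm [ 0.7 96.  48.4]
```

View pics/c3.png

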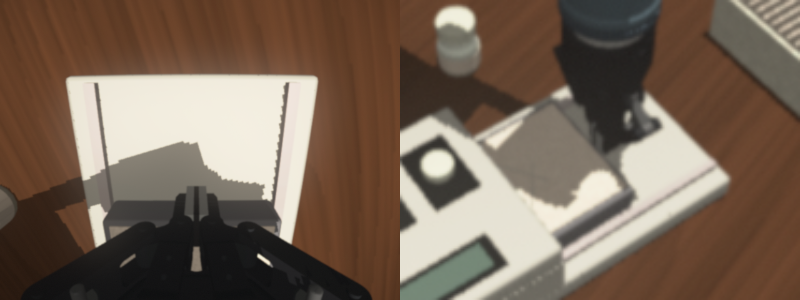

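The force rose to 17 N with the carriage hard against its stop, and the pictures agree. I back off and rise, then go over the bar key.

```bash
python3 -m pendant '[[[0,4,0,0,0,0,0],[0,12,0,0,0,0,0],[0,20,0,-20,0,0,0],[0,20,0,-55,0,0,0],[0,20,0,-92,0,0,0]]]' |grep wrist; python3 -m pendant '[[[0,0,0,-35,0,0,0],[0,-20,0,-65,0,0,0],[0,-55,-5,-85,0,0,0],[0,-93,-10,-90,0,0,0],[0,-130,-15,-90,0,0,0]]]' | grep wrist
python3 - <<'E'
from h import *
tip();go(-30,-174,180)
im=ctrl.camera("wrist"); cv2.imwrite("pics/w4.png",im[:,:,::-1])
for c in("top","scene"):
    ctrl.camera(c)
    for n in ("bar_key_top","square_key_top","round_key_top"): print(c,n,[([round(d["point"][0]*640,1),round(d["point"][1]*480,1)],round(d["confidence"],2)) for d in ctrl.boxes_of(c,n)[:2]])
E
```

```text
wrist_force: [0.7, 0.8, 0.5]
wrist_force: [0.6, -0.3, -0.5]
tip machine mm [-13.2 -18.8 233. ]
8.27 shift [-155.2  -16.8   53. ] turn [0.004 0.    0.003] F [ 0.6 -0.3 -0.5] open -0.0
top bar_key_top [([422.0, 292.5], 0.47)]
top square_key_top [([399.7, 273.9], 0.41)]
top round_key_top []
scene bar_key_top [([205.1, 295.6], 0.51)]
scene square_key_top [([236.5, 272.4], 0.8)]
scene round_key_top []
```

```bash
python3 -m pendant '[[[0,-38,-4,5,0,0,0],[0,-76,-8,15,0,0,0],[0,-114,-13,30,0,0,0],[0,-145,-17,50,0,0,0],[0,-155,-17,63,0,0,0]]]' |grep wrist
python3 - <<'E'
from h import *
import json
o=ctrl.get_obs();json.dump([list(map(float,o["eef_pos"])),list(map(float,o["eef_rot"]))],open("w5.json","w"))
im=ctrl.camera("wrist"); cv2.imwrite("pics/w5.png",im[:,:,::-1])
tip();go(-30,-174,170)
for n in ("bar_key_top","square_key_top","round_key_top"): print(n,[([round(d["point"][0]*640,1),round(d["point"][1]*480,1)],round(d["confidence"],2)) for d in ctrl.boxes_of("wrist",n)[:2]])
E
```

```text
wrist_force: [0.1, -0.7, 0.2]
tip machine mm [ -32.9 -175.3  163.4]
9.18 shift [ 1.2  1.9 -6.6] turn [-0.005  0.001 -0.   ] F [-1.2 -1.2 -2.2] open 0.0
bar_key_top []
square_key_top [([313.2, 166.7], 0.65)]
round_key_top [([313.2, 44.2], 0.58)]
```

View pics/w5.png

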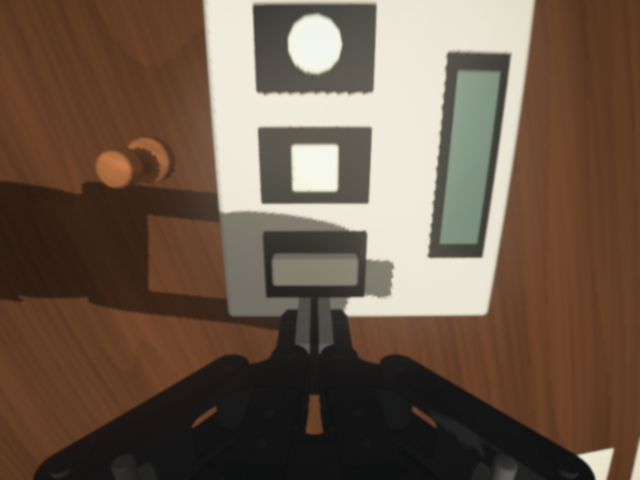

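The wrist view shows the bar cap at (315,270), the square at (315,167) and the round at (315,44). The fingertips are in line with them across. I locate the caps in the machine frame.

Run:
```python
from h import *
import json
pos,q=json.load(open("w5.json"));T=np.eye(4);T[:3,:3]=R.from_quat(np.array(q)[[1,2,3,0]]).as_matrix();T[:3,3]=pos
p=dict(ctrl.camera_params("wrist"));p["world_from_camera"]=T@np.array(p["tool_from_camera"]);P["wrist"]=p
t=(T@[0,0,ctrl.tip_reach,1])[:3];print("tip px",proj("wrist",t).round())
for n,u,h in(("bar",(315,269),.11),("sq",(315,167),.11),("rd",(315,44),.11),("edgeL",(229,316),.094),("edgeR",(488,315),.094)):
    w=ray("wrist",u,h); print(n,"from tip, tool mm",(T[:3,:3].T@(w-t)*1000).round(1))
```

```text
tip px [[314. 315.]]
bar from tip, tool mm [-1.5  0.8 55.7]
sq from tip, tool mm [58.5  0.7 55.7]
rd from tip, tool mm [119.3   0.7  55.6]
edgeL from tip, tool mm [-43.1 -57.4  71.9]
edgeR from tip, tool mm [-42.8 119.5  71.6]
```

```bash
python3 -m pendant '[[[0,-2,1,15,0,0,0],[0,-2,1,30,0,0,0],[0,-2,1,42,0,0,0],[0,-2,1,46,0,0,0],[0,-2,1,46,0,0,0]]]' |grep -E "wrist|pos"
python3 - <<'E'
from h import *
tip()
im=ctrl.camera("wrist"); cv2.imwrite("pics/w6.png",im[:,:,::-1])
E
```

```text
eef_pos: [0.4766, -0.0985, 0.2945]
wrist_force: [0.4, -0.1, -0.8]
tip machine mm [ -29.8 -173.4  121.1]
```

View pics/w6.png

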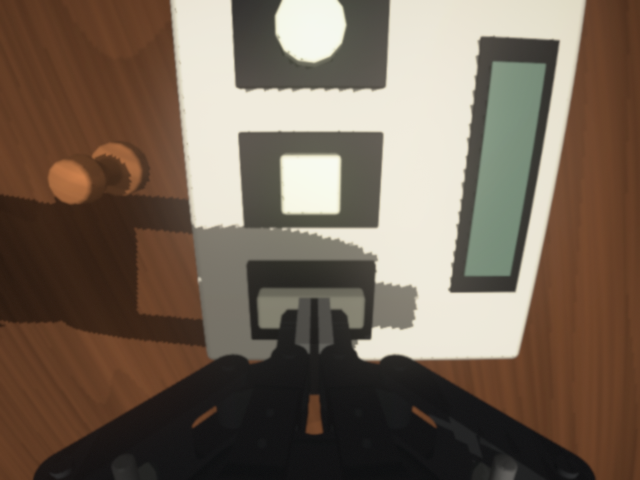

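The fingertips are over the bar cap, about 11 mm above it. I press slowly.

```bash
python3 -m pendant '[[[0,0,0,3,0,0,0],[0,0,0,6,0,0,0],[0,0,0,9,0,0,0],[0,0,0,11,0,0,0],[0,0,0,12.5,0,0,0]]]' |grep -E "wrist|pos"; python3 -m pendant '[[[0,0,0,1,0,0,0],[0,0,0,2,0,0,0],[0,0,0,3,0,0,0],[0,0,0,3,0,0,0]]]' |grep -E "wrist|pos"; python3 -c "
from h import *
tip()"
```

```text
eef_pos: [0.4762, -0.0997, 0.2822]
wrist_force: [-1.0, -0.2, 2.5]
eef_pos: [0.4762, -0.0997, 0.2793]
wrist_force: [-0.7, 1.3, 3.5]
tip machine mm [ -29.6 -174.7  105.9]
```

```bash
python3 -m pendant '[[[0,0,0,1,0,0,0],[0,0,0,2,0,0,0],[0,0,0,2,0,0,0]]]' |grep -E "wrist|pos";  python3 -m pendant '[[[0,0,0,1,0,0,0],[0,0,0,1,0,0,0],[0,0,0,1,0,0,0]]]' |grep -E "wrist|pos"
```

```text
eef_pos: [0.4763, -0.0997, 0.2775]
wrist_force: [0.5, 1.0, 5.3]
eef_pos: [0.4763, -0.0997, 0.2773]
wrist_force: [-4.4, 2.5, 14.2]
```

The force jumped to 14 N with almost no motion, so the key is fully down. I release it and withdraw upward.

```bash
python3 -m pendant '[[[0,0,0,-4,0,0,0],[0,0,0,-10,0,0,0],[0,0,0,-25,0,0,0],[0,0,0,-55,0,0,0],[0,0,0,-90,0,0,0]]]' |grep -E "wrist|pos"; python3 -m pendant '[[[0,-20,0,-25,0,0,0],[0,-50,0,-30,0,0,0],[0,-80,0,-30,0,0,0],[0,-110,0,-30,0,0,0],[0,-140,0,-30,0,0,0]]]' |grep -E "wrist|pos"; python3 -m pendant '[[[0,-30,0,0,0,0,0],[0,-60,0,0,0,0,0],[0,-80,0,0,0,0,0],[0,-80,0,0,0,0,0],[0,-80,0,0,0,0,0]]]' |grep -E "wrist|pos"
python3 - <<'E'
from h import *
t=ctrl.camera("top")[:,:,::-1]; s=ctrl.camera("scene")[:,:,::-1]
cv2.imwrite("pics/end.png",np.hstack([cv2.resize(t[130:370,120:480],(400,267)),cv2.resize(s[140:390,150:490],(400,267))]))
m=np.load("m.npy")
for y in (90,94): print(y,proj("top",m2w(m,[[-63,y,62],[63,y,62]])).round().tolist())
cv2.imwrite("pics/endc.png",cv2.resize(t[160:300,230:380],(600,560),interpolation=3))
E
```

```text
eef_pos: [0.4751, -0.0994, 0.365]
wrist_force: [1.2, 0.6, 0.2]
eef_pos: [0.4345, -0.2346, 0.3964]
wrist_force: [0.3, 0.1, -0.3]
eef_pos: [0.4112, -0.3108, 0.3957]
wrist_force: [-0.3, -0.8, 1.1]
90 [[290.0, 257.0], [310.0, 197.0]]
94 [[288.0, 256.0], [308.0, 196.0]]
```

View pics/end.png

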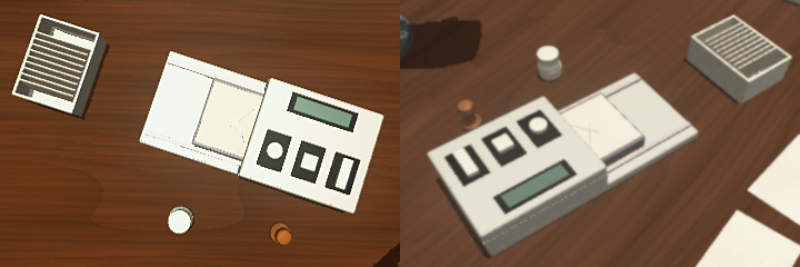

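The carriage's end edge now runs from about (294,262) to (312,200), which matches home. The keys are up, and the stamp, pot and box are where they stood.

```bash
python3 -c "
from bench import ctrl
print(ctrl.hand_in())"
```

```text
the job is handed in; nothing more can be done
None
```

I pushed the letter carriage home against its stop, then pressed the bar key fully down and let it spring back, withdrew the hand and handed the job in; the hand-in gave no verdict, but the last pictures show the carriage home, the keys up and the stamp, glue pot and box in place.

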